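# Fold the rule and the hex key set and pack the tool case

## Task

Pack the two folding tools away: fold the yellow rule and the black hex key set completely shut, lay each one flat on the floor of its own recess in the open blue case without dropping it (the rule in the long recess, the key set in the short one), then close the case's lid fully. Leave the mallet, the screwdriver and the parts tray with its cam lock where they are.

Things in the scene. Friction and masses are not known exactly. Their poses are not given: they have to be found in the camera images.
- rule: Yellow folding rule lying flat, open in a V: two legs, 80 g. Folded 153 x 32 mm, 12 thick. Origin: centre of the folded outline, underside; z up. Joint axis vertical at x -63.5, y 0 mm, in a steel disc of radius 12.5. Fixed leg (this body): y -16 to 0, to x +76.5. The other leg is its mirror image (y 0 to 16) when folded, and swings about the joint towards +y.
- rule_leg (a joint): Angle (rad) between the rule's legs: 0 folded shut (hard stop); starts at 0.45 to 0.85. Positive turns the moving leg counter-clockwise seen from above. Stiff joint (0.03 N m) that stays where left; squeezing the legs together from outside folds it.
- key_set: Folding hex key set on its side, 155 g: black handle 106 x 33 mm, 22 thick, one steel key swung out. Origin: handle centre, underside; x along it, z up. Spine: flat face at y -16 mm, x -46 to 46. Open side: cheeks at y 11; round ears, radius 7, at x -44 and 44, y 10. Key pivot: vertical axis in the ear at x -44. Folded, the key's outer side is at y 13, so it is 29 mm across at its middle.
- key (a joint): Angle (rad) of the swung-out key, a steel bar 6 mm thick, 76 mm long from its pivot, its middle 11 mm above the set's underside: 0 folded in (hard stop); starts at 0.45 to 0.95. Positive swings it out towards the handle's +y (counter-clockwise from above). Stiff joint (0.03 N m), stays where left; a squeeze between key and spine folds it.
- case: Blue tool case, fixed, 200 (x) by 190 mm (y), open on top, rim 34 mm high, walls 3. Origin: centre of underside; z up; lid hinged along the -y side. Dark foam (top at z 24 mm) on a grey floor (z 8 mm) leaves two recesses along y and a finger trough at floor level, y -30 to +30 mm, that crosses the whole case along x.
- rule_recess (a point): Centre of the floor of the long recess, 40 (x) by 162 mm (y), 16 deep, at x +47 mm in the case; axes as case. The folded rule lies along y, either way round.
- key_recess (a point): Centre of the floor of the short recess, 42 (x) by 116 mm (y), 16 deep, at x -48 mm in the case; axes as case. The folded key set lies along y, either way round, on the side it starts on.
- lid (a joint): Angle (rad) of the case's lid: 0 shut (hard stop); starts open at 1.55 to 1.75. A friction hinge (0.3 N m) holds it at any angle, so it must be pushed all the way shut.
- lid_hinge (a point): Middle of the lid's hinge axis, which runs along x of the case at its -y rim, 34 mm above the case's underside.
- lid_edge (a point): Middle of the lid's free edge, on its outer face: 190 mm from the hinge axis along the lid's y, 16 mm along the lid's z (its outward normal; shut, this face is 50 mm above the case's underside). The lid is a shell 200 mm wide, 16 thick. A black lip 60 mm wide, 5 thick, sticks out 12 mm past this edge, level with the lid's rim.
- mallet: Bystander: grey nylon mallet with wooden handle, 250 mm long, lying along its x. Origin under its middle.
- screwdriver: Bystander: screwdriver with red plastic handle, lying along its x.
- tray: Bystander: clear acrylic parts tray 110 x 85 x 28 mm. Origin: centre of its underside.
- cam_lock: Bystander: zinc cam lock, a disc 15 mm across and 12 high, in the tray. Origin: centre of its underside.
There are look-alikes about, which are no part of the job. Of the things shaped like the key_set, the black one is meant. Several things have the shape of the rule; the one meant has the colours described above.

How it is judged:
On the way, in this order (a step that is already met when the one before it is completed fails the run):
1. the rule and the hex key set are both folded shut (legs within 0.15 rad, key within 0.15 rad) (value of joint each of rule_leg, key below 0.15 rad), for 0.1 s.
2. both lie folded on the floors of their recesses, the lid still open (x of rule in the frame of rule_recess between -0.008 and 0.008 m and y of rule in the frame of rule_recess between -0.009 and 0.009 m and z of rule in the frame of rule_recess between -0.005 and 0.005 m and angle between the x axis of each of rule, key_set and the y axis of case, either way round below 0.12 rad and value of joint rule_leg below 0.08 rad and x of key_set in the frame of key_recess between -0.009 and 0.009 m and y of key_set in the frame of key_recess between -0.009 and 0.009 m and z of key_set in the frame of key_recess between -0.005 and 0.005 m and value of joint key below 0.1 rad and value of joint lid above 0.8 rad), for 0.1 s.
At the end, for the whole second after the job is handed in: Rule (within 0.08 rad of shut) and key set (key within 0.10 rad of shut) rest on the floors of the long and the short recess: within 8 to 9 mm of the recess centres, 5 mm of the floor and 0.12 rad of the recess direction; the lid is within 0.05 rad of shut (x of rule in the frame of rule_recess between -0.008 and 0.008 m and y of rule in the frame of rule_recess between -0.009 and 0.009 m and z of rule in the frame of rule_recess between -0.005 and 0.005 m and angle between the x axis of each of rule, key_set and the y axis of case, either way round below 0.12 rad and value of joint rule_leg below 0.08 rad and x of key_set in the frame of key_recess between -0.009 and 0.009 m and y of key_set in the frame of key_recess between -0.009 and 0.009 m and z of key_set in the frame of key_recess between -0.005 and 0.005 m and value of joint key below 0.1 rad and value of joint lid below 0.05 rad and linear speed of each of rule, key_set below 0.02 m/s); the robot touches nothing.
It fails at once if the rule is dropped or thrown (faster than 0.7 m/s with no finger on it) (linear speed of rule above 0.7 m/s and contact force between the fingers and rule below 0.05 N).
It fails at once if the hex key set is dropped or thrown (faster than 0.7 m/s with no finger on it) (linear speed of key_set above 0.7 m/s and contact force between the fingers and key_set below 0.05 N).
It fails at once if the mallet is shifted by more than 30 mm (distance of mallet from where it was at the start of the episode above 0.03 m).
It fails at once if the screwdriver is shifted by more than 30 mm (distance of screwdriver from where it was at the start of the episode above 0.03 m).
It fails at once if the parts tray or its cam lock is shifted by more than 30 mm (distance of any of tray, cam_lock from where it was at the start of the episode above 0.03 m).
It also fails if it takes over 72 s, if anything falls off the work surface, if the arm or the gripper's body presses on something with over 40 N, if the wrist force passes 120 N, or if a joint passes its speed limit or range.

## Robot

A 6-joint arm with a two-finger parallel gripper is mounted at the origin on the work surface. World frame = base frame: x ahead of the robot, y to its left, z up, the work surface at z = 0. Lengths are in m, angles in rad, forces in N, time in s.
With the tool pointing down it reaches from about 0.25 to 0.725 m from the base axis. Payload 9.7 kg.
Tool frame: the origin (TCP) lies at the very end of the fingers, on their centre line; the grasp point (between the pads) lies 19 mm behind it; x points along the fingers, y is the direction in which the jaws open and shut, and the axes are right-handed (so a half turn about x gives the same grasp; the last joint's range is limited). The gripper opens to 85 mm and grips with 20 to 120 N. Pads are 22 mm wide; open, the fingers measure 114 mm over their backs; the gripper's body (76 mm by 85 mm) begins 54 mm behind the grasp point. The pads swing forward as they close: fully open they stand 13 mm farther back than shut.
Start: joints at [-1.226, 0.087, 0.176, 1.66, 0, 1.571], TCP at [0.186, -0.518, 0.199] pointing down, gripper open.
Joint ranges: [-3.13, 3.13], [-0.85, 1.81], [-1.15, 1.24], [-2.2, 2.28], [-1.44, 1.52], [-3.14, 3.14]. Speed limits (rad/s): [2.22, 2.22, 2.57, 3.14, 3.14, 3.14].

## Interface

Orientations are given as a 3x3 rotation matrix whose columns are the frame's x, y, z axes.
In Python, from bench import ctrl, claw, kinematics, cams, job, look_for gives the robot as it stands. Calls block until the motion is done:
- ctrl.movep(position, orientation): joint-space move of the TCP to a pose.
- ctrl.move_l(position, frame=None, feed=0.15, guard=None): straight line of the TCP; frame=None keeps the orientation; feed is the mean speed in m/s. With guard (N) it stops when the force on the tool has changed by that much, and returns True; else False.
- ctrl.movej(angles): joint-space move.
- claw.move_gripper(opening, strength=None): finger opening in m; strength is the grip in N (None keeps the last); returns when the fingers have stopped.
- ctrl.wait(seconds).
- kinematics.ik(position, orientation): joint angles nearest the present ones, or None.
- ctrl.sense(): the state.
- cams.camera(name): name is "scene" or "top"; returns the picture (400x640x3 uint8, red, green, blue); there is no depth.
- cams.camera_model(name): a dict with "mtx" (3x3 intrinsics, pixels), "cam_to_world" (4x4, takes a point from camera to world coordinates). Camera axes: x right, y down, z forward; pixel columns grow to the right and rows downward; lengths in m; the calibration is good to about 2 mm. A picture is of the moment at which its call begins. camera_model takes no time and is no camera call.
A pose or a line that the arm cannot do raises ctrl.IKError and nothing moves.
- job.close_job(): hands the job in, once; it reports no verdict.
Trained networks look in the newest picture that a camera, given by its name, has taken for a name from the list of things; names that differ only in an ending like _2 or _b are one class to them, and where a whole thing is asked for, a point or a joint stands for the part that bears it (a point fixed in the world has none). Each returns a list of dicts, best first, with "confidence" (0 to 1); they miss things now and then, are a little off and sometimes report something else, mostly with a low value. They report only what shows in the picture. A call takes as long as a camera call. They do not tell look-alikes from the thing itself.
- look_for(camera, target): "centre" ([column, row] in pixels, amid what is visible of it).
The state is a dict: "clock": time; "q": joint angles; "joint_velocities": joint speeds; "joint_torque": joint torques, N m; "tool_pos": TCP position; "ee_rot": TCP orientation; "contact_force": force on the tool from outside, world axes, zero at the start; "ft_torque": the same for the moment, N m; "finger_gap": finger opening in m.
Only numpy, scipy, OpenCV 4.12 (cv2) and the standard library are available. Lean on these libraries where they do the work, as an engineer would, in place of code of your own. Each camera call takes 0.05 s, during which the arm holds its last target.

## Working session

There is one attempt and no reset: what is moved stays moved. The work goes in short steps, each a Python script; the robot and the scene stay as the last script left them, time stands still between calls to the robot, and variables do not carry over. Pictures are saved under pics/ and viewed, and the job is handed in when it is done.

```bash
ls; mkdir -p pics; python3 - <<'E'
from bench import ctrl, claw, kinematics, cams, job, look_for
import cv2
for n in ("scene","top"):
    im=cams.camera(n); cv2.imwrite(f"pics/{n}0.png",im[:,:,::-1])
    m=cams.camera_model(n); print(n,m["mtx"],m["cam_to_world"])
    for t in ["rule","key_set","case","lid","mallet","screwdriver","tray"]:
        print(t,[(d["centre"],round(d["confidence"],2)) for d in look_for(n,t)])
print(ctrl.sense()["clock"])
E
```

```text
pics
scene [[378.41998121   0.         322.19295948]
 [  0.         378.41998121 204.68919092]
 [  0.           0.           1.        ]] [[ 0.29924803  0.78203701 -0.54668888  1.0748834 ]
 [ 0.9541348  -0.25053403  0.16388861 -0.03441561]
 [-0.00879721 -0.57065823 -0.82114054  0.82697098]
 [ 0.          0.          0.          1.        ]]
rule [([264.7, 167.2], 0.94), ([321.0, 211.0], 0.7)]
key_set [([370.3, 172.4], 0.94), ([325.4, 159.6], 0.79)]
case [([165.5, 222.7], 0.57)]
lid [([128.0, 211.1], 0.56)]
mallet [([479.4, 177.7], 0.71)]
screwdriver [([246.6, 330.7], 0.88)]
tray [([370.6, 270.2], 0.92), ([378.8, 167.7], 0.55)]
top [[397.56162624   0.         320.10004634]
 [  0.         397.56162624 199.01308254]
 [  0.           0.           1.        ]] [[-0.02258702 -0.99730157  0.06985276  0.50701274]
 [-0.99950028  0.02407178  0.02048736  0.10867054]
 [-0.02211355 -0.0693551  -0.99734691  1.12743017]
 [ 0.          0.          0.          1.        ]]
rule [([365.6, 284.8], 0.91), ([324.9, 216.6], 0.66)]
key_set [([267.1, 248.0], 0.73), ([305.6, 278.4], 0.71)]
case [([466.6, 230.4], 0.75)]
lid [([502.4, 228.7], 0.71), ([303.1, 142.7], 0.62)]
mallet [([161.4, 211.8], 0.6)]
screwdriver [([406.3, 122.7], 0.69)]
tray [([304.0, 140.4], 0.56)]
0.8
```

View pics/scene0.png

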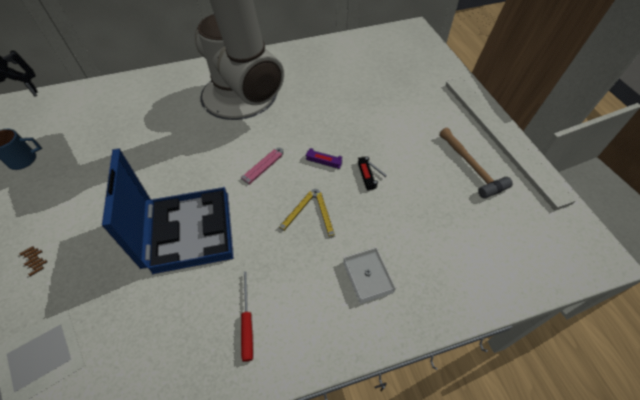

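View pics/top0.png

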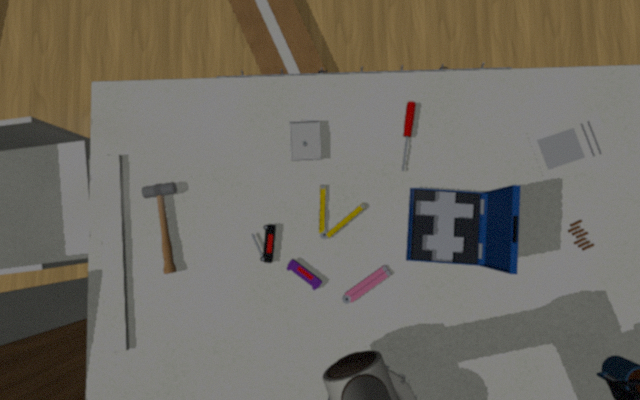

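```bash
cat > h.py <<'E'
import numpy as np, cv2
from bench import cams
def proj(n,P):
    m=cams.camera_model(n); T=np.linalg.inv(m["cam_to_world"]); P=np.atleast_2d(P)
    c=P@T[:3,:3].T+T[:3,3]; u=c@m["mtx"].T; return u[:,:2]/u[:,2:]
def unproj(n,px,z):
    m=cams.camera_model(n); C=m["cam_to_world"]; px=np.atleast_2d(px)
    d=np.c_[px,np.ones(len(px))]@np.linalg.inv(m["mtx"]).T@C[:3,:3].T
    o=C[:3,3]; return o+d*((np.asarray(z)-o[2])/d[:,2])[:,None]
def rectify(n,im,z,x0,x1,y0,y1,s):
    # s px per m ; image up=+x, left=+y
    W=int((y1-y0)*s);H=int((x1-x0)*s)
    c=np.array([[x1,y1],[x1,y0],[x0,y0],[x0,y1]])
    src=proj(n,np.c_[c,np.full(4,z)]).astype(np.float32)
    M=cv2.getPerspectiveTransform(src,np.float32([[0,0],[W,0],[W,H],[0,H]]))
    return cv2.warpPerspective(im,M,(W,H),flags=cv2.INTER_CUBIC)
E
python3 - <<'E'
from h import *
im=cv2.imread("pics/top0.png"); sc=cv2.imread("pics/scene0.png")
for n,i in (("top",im),("scene",sc)):
    a=rectify(n,i,0.012,0.25,0.55,-0.05,0.3,2200)
    a=np.clip(a*1.5,0,255).astype(np.uint8)
    for k in range(0,7): cv2.putText(a,f"y{0.3-k*0.05:.2f}",(k*110,10),0,.4,(0,0,255)); cv2.line(a,(k*110,0),(k*110,659),(0,180,0),1)
    for k in range(0,6): cv2.putText(a,f"x{0.55-k*0.05:.2f}",(0,k*110+10),0,.4,(0,0,255)); cv2.line(a,(0,k*110),(769,k*110),(0,180,0),1)
    cv2.imwrite(f"pics/{n}_t.png",cv2.resize(a,None,fx=.9,fy=.9))
    b=rectify(n,i,0.034,0.22,0.52,-0.48,-0.1,2000)
    b=np.clip(b*1.5,0,255).astype(np.uint8)
    for k in range(0,8): cv2.putText(b,f"y{-.1-k*0.05:.2f}",(k*100,10),0,.4,(0,0,255)); cv2.line(b,(k*100,0),(k*100,659),(0,180,0),1)
    for k in range(0,6): cv2.putText(b,f"x{0.52-k*0.05:.2f}",(0,k*100+10),0,.4,(0,0,255)); cv2.line(b,(0,k*100),(769,k*100),(0,180,0),1)
    cv2.imwrite(f"pics/{n}_c.png",b)
E
```

```text
(no output)
```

View pics/top_t.png

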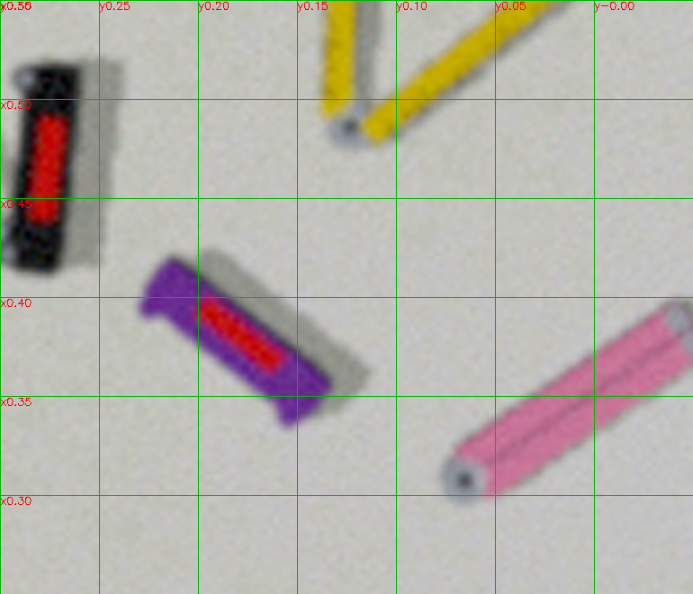

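View pics/top_c.png

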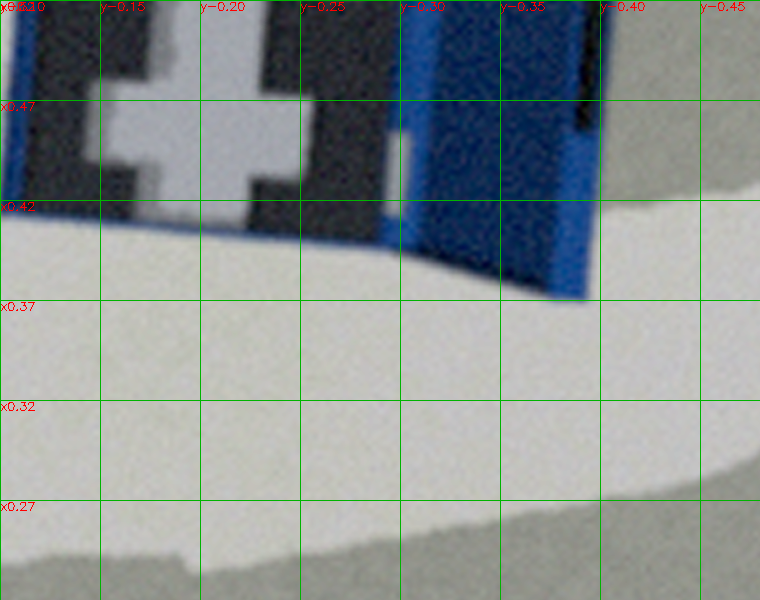

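View pics/scene_t.png

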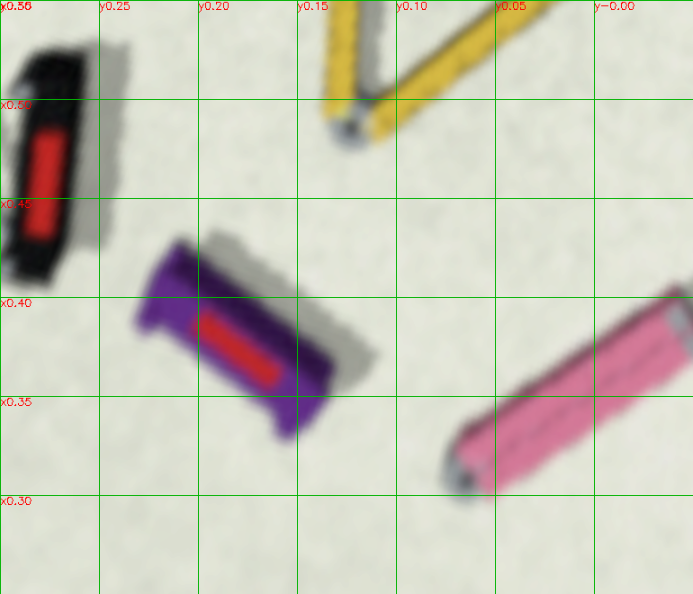

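View pics/scene_c.png

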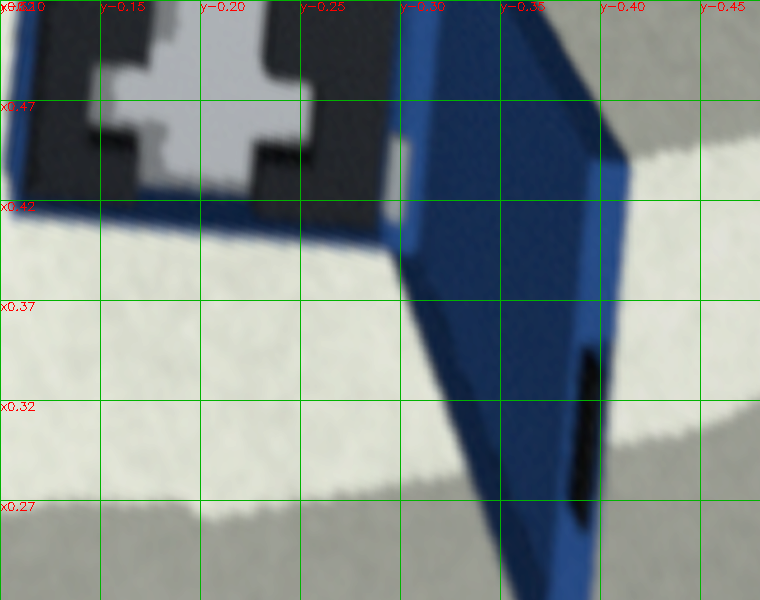

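```bash
cat > zoom.py <<'E'
from h import *
def zoom(src,n,out,z,x0,x1,y0,y1,s,gain=1.4,st=0.05):
    b=rectify(n,cv2.imread(src),z,x0,x1,y0,y1,s); b=np.clip(b*gain,0,255).astype(np.uint8)
    for v in np.arange(np.ceil(y0/st)*st,y1,st):
        k=int((y1-v)*s); cv2.line(b,(k,0),(k,2000),(0,180,0),1); cv2.putText(b,f"y{v:.2f}",(k,10),0,.4,(0,0,255))
    for v in np.arange(np.ceil(x0/st)*st,x1,st):
        k=int((x1-v)*s); cv2.line(b,(0,k),(2000,k),(0,180,0),1); cv2.putText(b,f"x{v:.2f}",(0,k-2),0,.4,(0,0,255))
    cv2.imwrite(out,b)
E
python3 - <<'E'
from zoom import *
for n in ("top","scene"):
    zoom(f"pics/{n}0.png",n,f"pics/{n}_t2.png",.012,.4,.64,0.0,.32,2400)
    zoom(f"pics/{n}0.png",n,f"pics/{n}_c2.png",.034,.37,.65,-.46,-.08,2000)
E
```

```text
(no output)
```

View pics/top_t2.png

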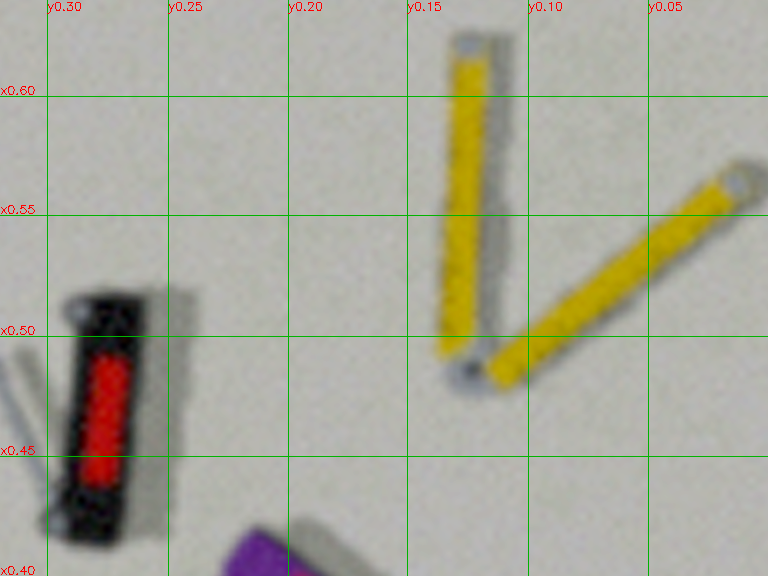

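View pics/top_c2.png

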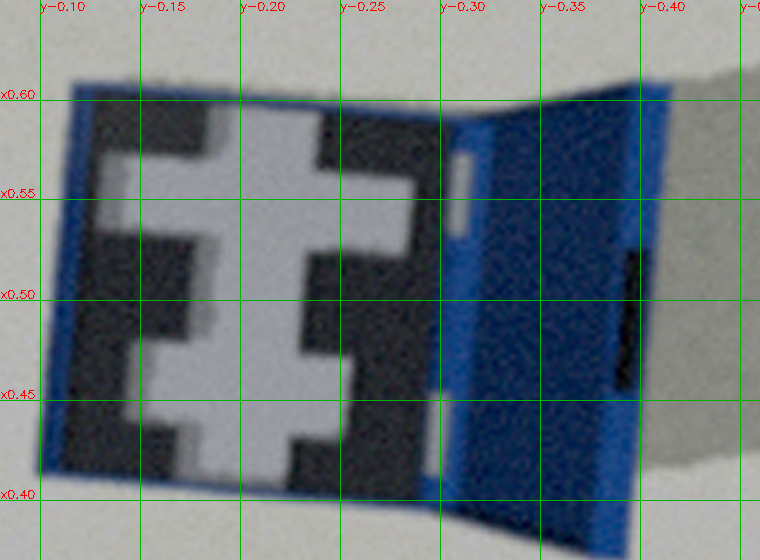

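View pics/scene_t2.png

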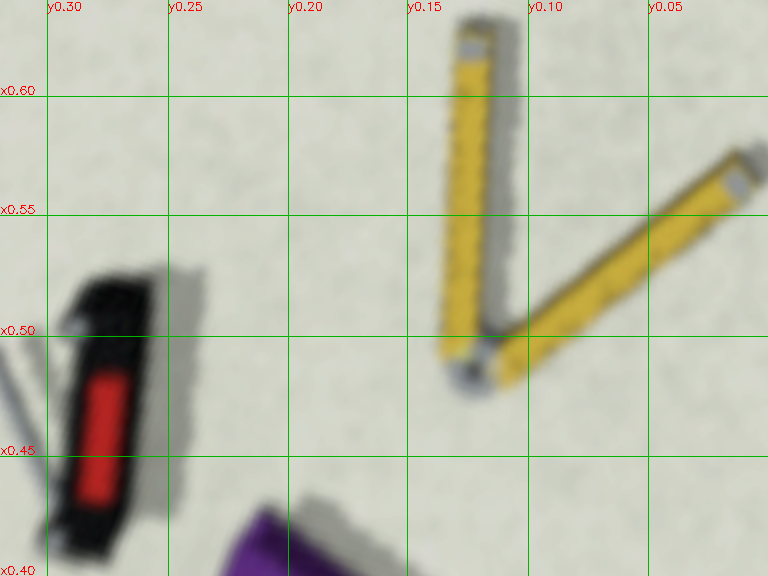

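View pics/scene_c2.png

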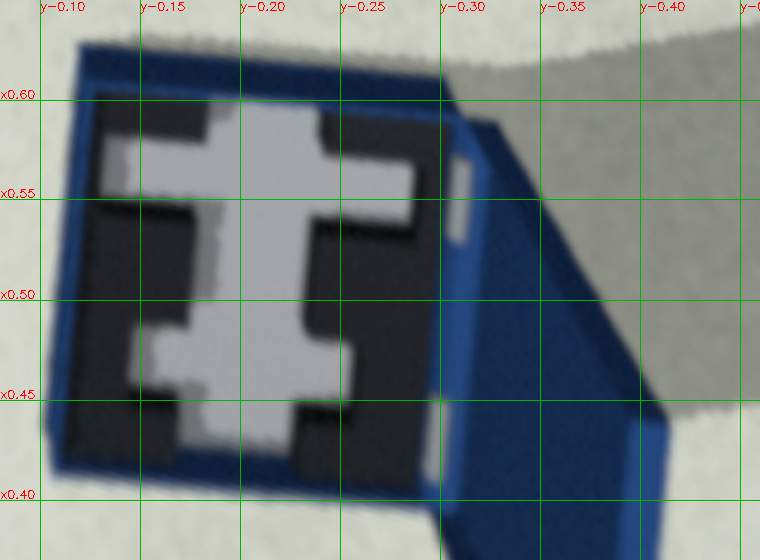

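```bash
cat > fit.py <<'E'
from h import *
def comps(im,cond,minA=40):
    n,l,s,c=cv2.connectedComponentsWithStats(cond.astype(np.uint8)); return [(np.argwhere(l==i)[:,::-1].astype(float)) for i in range(1,n) if s[i,4]>minA]
def line(n,pts,z):
    w=unproj(n,pts,z)[:,:2]; c=w.mean(0); u,s,v=np.linalg.svd(w-c,full_matrices=False); d=v[0]
    t=(w-c)@d; p=(w-c)@v[1]; return c,d,(np.percentile(t,1),np.percentile(t,99)),np.percentile(np.abs(p),95)*2
E
python3 - <<'E'
from fit import *
for n in ("top","scene"):
    im=cv2.imread(f"pics/{n}0.png"); hsv=cv2.cvtColor(im,cv2.COLOR_BGR2HSV)
    print(n)
    H,S,V=[hsv[...,i].astype(int) for i in range(3)]
    L=[]
    for p in comps(im,(H>20)&(H<34)&(S>130)&(V>90)):
        c,d,t,w=line(n,p,.012)
        if d[0]<0:d=-d
        L.append((c,d)); print("rule",c.round(4),d.round(3),np.arctan2(d[1],d[0]).round(3),np.round(t,4),round(w,4),len(p))
    for p in comps(im,((H<6)|(H>174))&(S>150)&(V>80)):
        c,d,t,w=line(n,p,.022); print("red",c.round(4),np.arctan(d[1]/d[0]).round(3),np.round(t,4),round(w,4),len(p))
    for p in comps(im,(V<45)&(S<150)):
        c,d,t,w=line(n,p,.022); print("black",c.round(4),np.arctan(d[1]/d[0]).round(3),np.round(t,4),round(w,4),len(p))
E
```

```text
top
rule [0.5527 0.1272] [ 0.999 -0.042] -0.042 [-0.0606  0.0574] 0.0129 213
rule [0.5213 0.066 ] [ 0.624 -0.782] -0.897 [-0.0598  0.0595] 0.013 216
red [ 0.8057 -0.1241] -0.168 [-0.0468  0.048 ] 0.0196 248
red [0.4651 0.2746] -0.11 [-0.0253  0.0247] 0.0124 89
black [ 0.5007 -0.1456] -0.111 [-0.1009  0.0865] 0.0539 913
black [ 0.4903 -0.2726] -0.081 [-0.0995  0.0879] 0.0637 1144
black [0.4646 0.2774] -0.117 [-0.0516  0.0488] 0.0246 157
black [0.2193 0.9402] -1.289 [-0.0857  0.0861] 0.0165 194
black [0.2147 0.8045] 1.295 [-0.0153  0.0162] 0.0235 49
black [0.1658 0.9615] -1.243 [-0.0937  0.0698] 0.0462 419
black [0.166  0.8475] -1.029 [-0.0592  0.0594] 0.0331 126
black [0.132 0.058] -1.207 [-0.0714  0.0759] 0.0446 729
black [ 0.1276 -0.6568] 1.115 [-0.0278  0.0305] 0.0312 95
black [0.0986 0.9048] -1.365 [-0.0644  0.0795] 0.0745 407
black [ 0.0682 -0.6617] 1.196 [-0.046   0.0532] 0.0693 435
black [0.0732 0.0015] 0.929 [-0.0549  0.0489] 0.052 551
black [0.0939 0.9853] -1.457 [-0.0325  0.0294] 0.0237 65
black [0.0715 0.8699] -1.097 [-0.0332  0.0316] 0.0204 67
black [0.0623 0.8101] -1.35 [
[... 828 characters left out ...]
k [-0.0062  0.083 ] -0.408 [-0.1075  0.1011] 0.1106 1241
black [0.2892 0.9557] -0.951 [-0.0784  0.0709] 0.0072 65
black [0.4172 1.1873] -0.357 [-0.0603  0.0502] 0.0691 421
black [-0.0134 -0.0466] 0.843 [-0.0372  0.033 ] 0.0176 58
black [0.6284 1.0022] -0.827 [-0.1833  0.1242] 0.0875 1734
black [ 0.0228 -0.692 ] -0.164 [-0.0374  0.0308] 0.0317 52
black [ 0.1009 -0.6586] 0.486 [-0.0691  0.0607] 0.067 688
black [0.4817 0.2718] -0.138 [-0.0633  0.0474] 0.0267 190
black [ 0.2894 -0.3996] -0.085 [-0.0387  0.0348] 0.0094 74
black [0.6335 0.5577] 1.523 [-0.0408  0.0269] 0.0261 96
black [ 0.4987 -0.146 ] -0.095 [-0.0883  0.095 ] 0.0548 1046
black [ 0.4888 -0.2715] -0.103 [-0.0901  0.0932] 0.0625 1284
```

```bash
cat > ov.py <<'E'
from h import *
def se2(p,xy): 
    c,s=np.cos(p[2]),np.sin(p[2]); return np.asarray(xy)@np.array([[c,s],[-s,c]])+p[:2]
def rect(x0,x1,y0,y1): return [[x0,y0],[x1,y0],[x1,y1],[x0,y1]]
def models(case,rule,th,key,kth):
    M=[]
    M.append((se2(case,rect(-.1,.1,-.095,.095)),.034,(0,255,255)))
    M.append((se2(case,rect(.027,.067,-.081,.081)),.024,(0,255,0)))
    M.append((se2(case,rect(-.069,-.027,-.058,.058)),.024,(0,255,0)))
    M.append((se2(rule,rect(-.0635,.0765,-.016,0)),.012,(255,0,0)))
    j=se2(rule,[[-.0635,0]])[0]
    M.append((se2([*j,rule[2]+th],rect(0,.14,0,.016)),.012,(255,0,255)))
    M.append((se2(key,rect(-.053,.053,-.016,.011)),.022,(255,255,0)))
    k=se2(key,[[-.044,.010]])[0]
    M.append((se2([*k,key[2]+kth],rect(0,.076,-.003,.003)),.014,(0,255,255)))
    return M
def draw(src,n,M,roi,f,out):
    im=cv2.imread(src); x,y,w,h=roi
    b=cv2.resize(im[y:y+h,x:x+w],None,fx=f,fy=f,interpolation=cv2.INTER_CUBIC); b=np.clip(b*1.4,0,255).astype(np.uint8)
    for P,z,c in M:
        p=(proj(n,np.c_[P,np.full(len(P),z)])+.5-[x,y])*f
        cv2.polylines(b,[np.round(p).astype(int)],True,c,1)
    cv2.imwrite(out,b)
E
cat > est.py <<'E'
import numpy as np
case=[.502,-.203,-.087]
ry=-.895; rule=[.486+.0635*np.cos(ry),.1222+.0635*np.sin(ry),ry]; th=.848
key=[.4665,.279,-.11]; kth=.55
E
python3 - <<'E'
from ov import *; from est import *
M=models(case,rule,th,key,kth)
draw("pics/top0.png","top",M,(240,170,160,100),5,"pics/o1.png")
draw("pics/top0.png","top",M,(395,170,130,110),5,"pics/o2.png")
draw("pics/scene0.png","scene",M,(265,140,130,110),5,"pics/o3.png")
draw("pics/scene0.png","scene",M,(100,150,140,130),4,"pics/o4.png")
a=cv2.imread("pics/o2.png");b=cv2.imread("pics/o4.png")
E
```

```text
(no output)
```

View pics/o1.png

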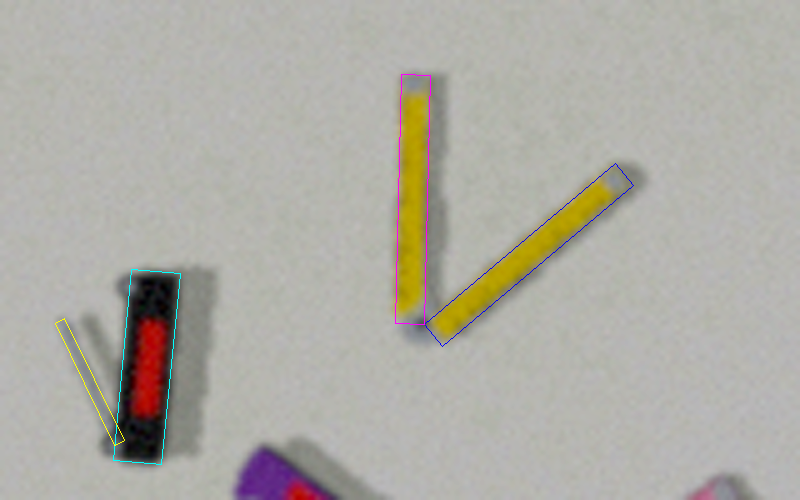

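View pics/o2.png

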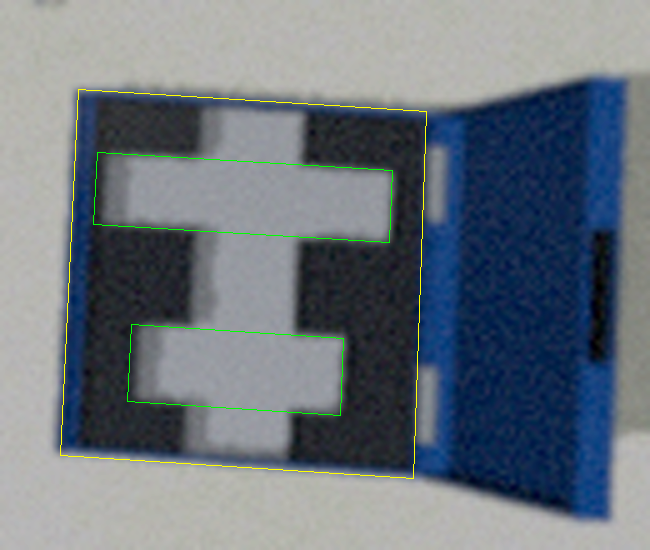

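View pics/o3.png

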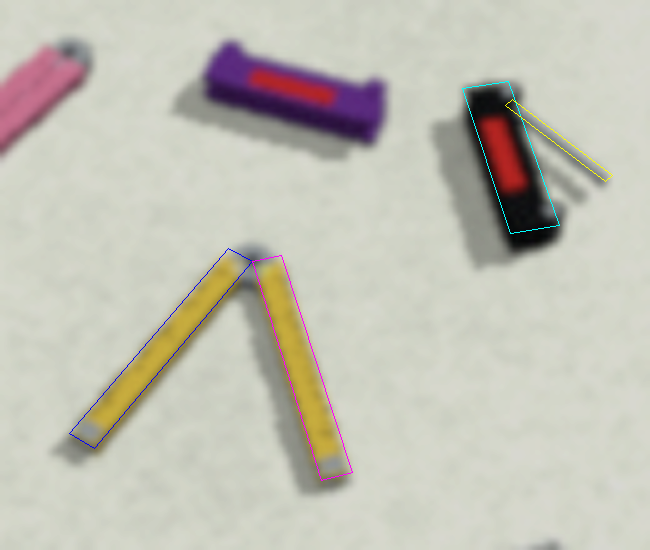

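View pics/o4.png

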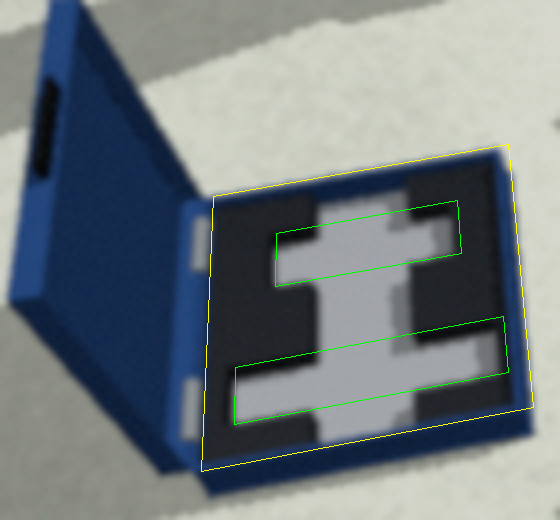

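```bash
cat > rb.py <<'E'
from bench import ctrl, claw, kinematics, cams, job, look_for
import numpy as np
from est import *
def R(a): 
    c,s=np.cos(a),np.sin(a); return np.array([[0,c,s],[0,s,-c],[-1,0,0.]])
def best(p,a):
    # choose jaw half-turn with least wrist travel
    q0=np.array(ctrl.sense()["q"]); o=[]
    for k in (0,np.pi,-np.pi):
        q=kinematics.ik(list(p),R(a+k))
        if q is not None: o.append((np.abs(np.array(q)-q0).max(),k,q))
    return R(a+min(o,key=lambda t:t[0])[1])
def T(): return ctrl.sense()["clock"]
E
python3 - <<'E'
from rb import *
a=-.471+np.pi/2
p=[.42,.06,.06]
Rm=best(p,a); ctrl.movep(p,Rm); print(T(),ctrl.sense()["q"])
claw.move_gripper(.080,20); print(T(),ctrl.sense()["finger_gap"])
ctrl.move_l([.42,.06,.02],feed=.1); print(T())
h=ctrl.move_l([.42,.06,-.015],feed=.025,guard=4); s=ctrl.sense(); print(h,s["tool_pos"],s["contact_force"],T())
ctrl.move_l([.42,.06,s["tool_pos"][2]+.014],feed=.1)
claw.move_gripper(.045); print(T(),ctrl.sense()["finger_gap"])
h=ctrl.move_l([.42,.06,-.015],feed=.025,guard=4); s=ctrl.sense(); print(h,s["tool_pos"],s["contact_force"],T())
ctrl.move_l([.42,.06,.02],feed=.1)
E
```

```text
3.075 [ 1.40744061e-01 -2.24514275e-01 -3.85585052e-01  1.40942092e+00
 -1.26740980e-04  6.13157940e-01]
3.3083 0.07982387327713417
3.8583
False [ 0.42007517  0.05998846 -0.01484892] [-0.09523388  0.28126873 -0.67015992] 5.4083
6.1333 0.04509347505085108
False [ 0.41999907  0.05999758 -0.01498662] [ 0.63987974 -0.00158789  0.24729882] 6.85
```

```bash
python3 - <<'E'
from rb import *; import cv2
print(ctrl.sense()["tool_pos"],ctrl.sense()["q"])
im=cams.camera("scene")[:,:,::-1]; cv2.imwrite("pics/s1.png",cv2.resize(im[60:260,180:440],None,fx=3,fy=3,interpolation=2))
E
```

```text
[0.42021672 0.06002333 0.0200769 ] [ 1.41885985e-01 -2.11574507e-01 -4.52746828e-01  1.32898447e+00
 -8.99387822e-06  6.12903733e-01]
```

View pics/s1.png

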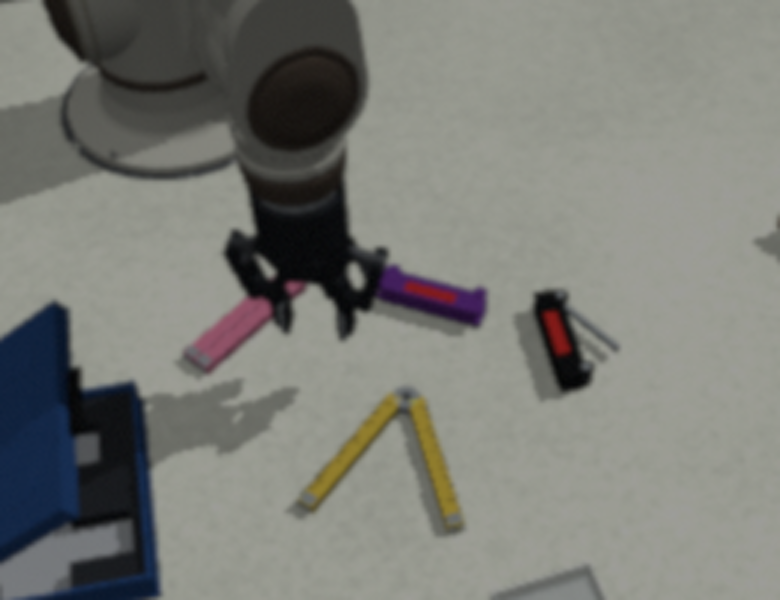

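```bash
python3 - <<'E'
from rb import *; import cv2
im=cams.camera("scene")[:,:,::-1]; cv2.imwrite("pics/s2.png",im)
im=cams.camera("top")[:,:,::-1]; cv2.imwrite("pics/t2.png",im)
E
```

```text
(no output)
```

View pics/s2.png

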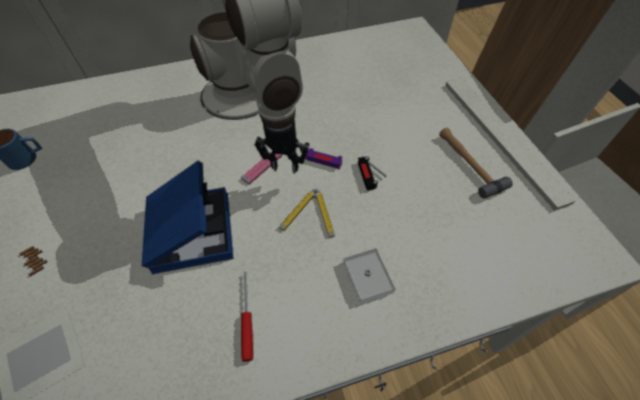

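View pics/t2.png

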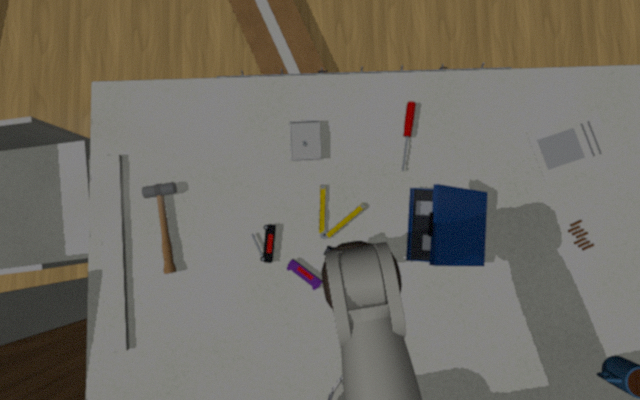

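```bash
cat > lid.py <<'E'
from ov import *; from est import *
def lidpt(x,rho,n,phi):
    y=-.095+rho*np.cos(phi)-n*np.sin(phi); z=.034+rho*np.sin(phi)+n*np.cos(phi)
    w=se2(case,[[x,y]])[0]; return np.array([*w,z])
E
python3 - <<'E'
from lid import *
for phi in np.arange(.5,1.05,.1):
    P=[lidpt(s*.1,.19,.016,phi) for s in(-1,1)]
    print(round(phi,2),proj("top",P).round(0).tolist(),proj("scene",P).round(0).tolist())
E
python3 -c "
import cv2;a=cv2.imread('pics/t2.png')[170:280,395:505];b=cv2.imread('pics/s2.png')[150:280,135:240]
cv2.imwrite('pics/c3.png',cv2.hconcat([cv2.resize(a,(400,400)),cv2.resize(b,(320,400))]))"
```

```text
0.5 [[428.0, 265.0], [431.0, 184.0]] [[204.0, 161.0], [208.0, 231.0]]
0.6 [[434.0, 266.0], [437.0, 184.0]] [[198.0, 158.0], [201.0, 228.0]]
0.7 [[441.0, 267.0], [444.0, 183.0]] [[190.0, 155.0], [192.0, 226.0]]
0.8 [[448.0, 268.0], [452.0, 183.0]] [[182.0, 152.0], [183.0, 224.0]]
0.9 [[457.0, 269.0], [460.0, 183.0]] [[174.0, 150.0], [174.0, 222.0]]
1.0 [[465.0, 270.0], [469.0, 183.0]] [[165.0, 148.0], [164.0, 221.0]]
```

View pics/c3.png

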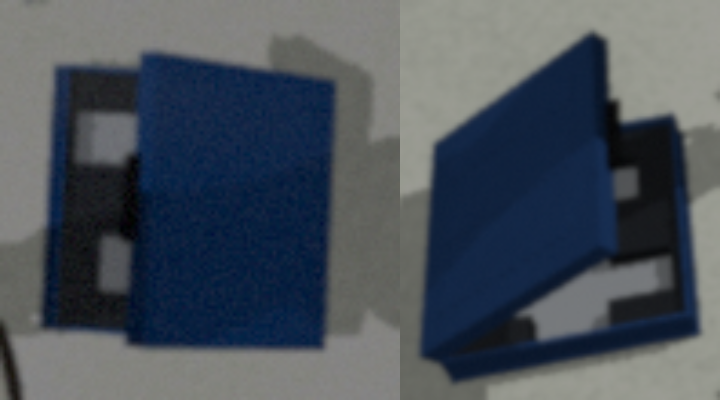

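```bash
cat > lift.py <<'E'
from rb import *; from lid import lidpt
import sys
def path(phi,off,dz=.03):
    p=lidpt(0,.202,0,phi); v=np.array([-np.sin(case[2]),np.cos(case[2])])
    p[:2]+=v*(.011+off); p[2]-=dz; return p
E
python3 - <<'E'
from lift import *
ctrl.move_l([.42,.06,.2],feed=.3)
claw.move_gripper(0.0)
p=path(.57,.03); Rm=best(p,case[2])
ctrl.movep(list(p+[0,0,.08]),Rm)
ctrl.move_l(list(p),feed=.25)
print(T(),ctrl.sense()["tool_pos"])
print("hit",ctrl.move_l(list(path(.6,-.001)),feed=.06,guard=12),ctrl.sense()["contact_force"])
for ph in (.8,1.0,1.2,1.4,1.6):
    r=ctrl.move_l(list(path(ph,-.001)),feed=.18,guard=30); print(ph,r,ctrl.sense()["contact_force"].round(1) if hasattr(ctrl.sense()["contact_force"],'round') else ctrl.sense()["contact_force"],T())
    if r: break
import cv2
cv2.imwrite("pics/s3.png",cams.camera("scene")[:,:,::-1])
E
```

```text
10.0667 [ 0.51187544 -0.08656864  0.11403514]
hit False [0.22892305 0.51096778 0.6683036 ]
0.8 False [-0.6  0.7 -0.3] 11.1667
1.0 False [0.4 0.4 0. ] 11.5417
1.2 False [0.3 0.5 0.2] 11.9167
1.4 False [ 0.3 -0.  -0.4] 12.2917
1.6 False [0.2 0.5 0.7] 12.6667
```

View pics/s3.png

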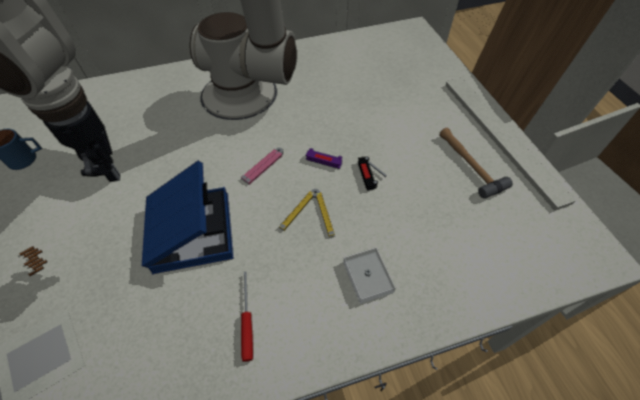

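```bash
python3 - <<'E'
from rb import *; from h import *
t=np.array(ctrl.sense()["tool_pos"]); print(t)
print(proj("scene",[t,[.42,.06,.02],[.42,.06,.04]]))
im=cams.camera("top")[:,:,::-1]; cv2.imwrite("pics/t3.png",im); print(proj("top",[t]))
E
```

```text
[ 0.4940636  -0.29292597  0.20554738]
[[122.24969686 187.90515112]
 [286.11299645 177.19038357]
 [285.46661808 172.51199348]]
[[504.43456332 228.35480767]]
```

View pics/t3.png

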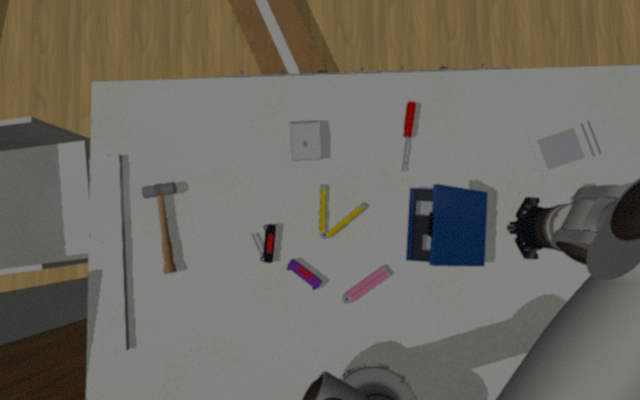

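```bash
python3 - <<'E'
import cv2
a=cv2.imread('pics/t3.png')[190:270,490:570];b=cv2.imread('pics/s3.png')[120:200,60:140]
import numpy as np
cv2.imwrite('pics/c4.png',np.clip(1.8*cv2.hconcat([cv2.resize(a,(400,400),interpolation=2),cv2.resize(b,(400,400),interpolation=2)]),0,255))
E
```

```text
[ WARN:0@0.079] global loadsave.cpp:1063 imwrite_ Unsupported depth image for selected encoder is fallbacked to CV_8U.
```

View pics/c4.png

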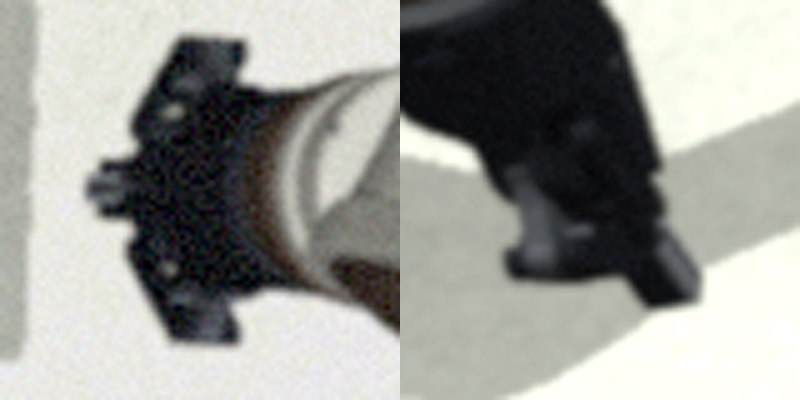

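```bash
python3 - <<'E'
from h import *; from scipy.optimize import least_squares
obs=np.array([[508.5,227.5],[115,180]])
f=lambda p:np.r_[proj("top",[p])[0],proj("scene",[p])[0]]-obs.ravel()
r=least_squares(f,[.49,-.29,.2]); print(r.x,r.fun)
E
```

```text
[ 0.49621097 -0.29247594  0.23415867] [ 1.35570648 -0.05614445  1.19456065  0.02109618]
```

```bash
python3 - <<'E'
from lift import *
D=.055
ctrl.move_l(list(path(.57,.04,-.05)),feed=.4)
ctrl.move_l(list(path(.57,.03,D)),feed=.25)
print(T(),ctrl.sense()["tool_pos"])
print("hit",ctrl.move_l(list(path(.62,-.002,D)),feed=.06,guard=15),ctrl.sense()["contact_force"])
for ph in (.8,1.0,1.2,1.4,1.62):
    r=ctrl.move_l(list(path(ph,-.002,D)),feed=.18,guard=30); print(ph,r,np.round(ctrl.sense()["contact_force"],1),T())
    if r: break
import cv2
cv2.imwrite("pics/s4.png",cams.camera("scene")[:,:,::-1])
E
```

```text
14.0333 [ 0.51223852 -0.08817189  0.08908851]
hit False [1.17986208 3.33435668 1.62233332]
0.8 False [-0.1  0.8 -0.9] 15.175
1.0 False [ 0.2 -0.  -0.9] 15.55
1.2 False [ 0.3  0.4 -0. ] 15.925
1.4 False [-0.1 -0.2  0.6] 16.3
1.62 False [-0.3  0.3  0.6] 16.7
```

View pics/s4.png

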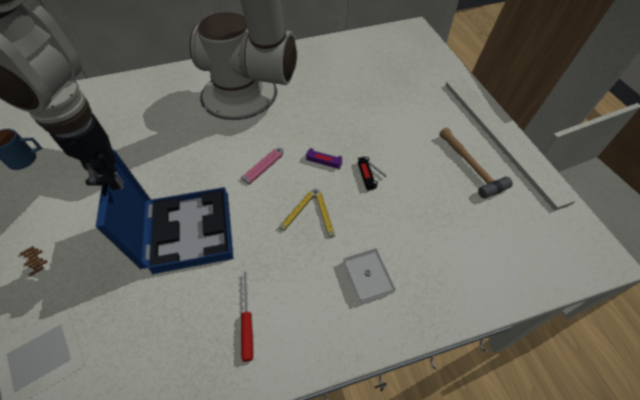

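```bash
python3 - <<'E'
from rb import *
t=np.array(ctrl.sense()["tool_pos"]); ctrl.move_l([t[0]+.005,t[1]+.07,t[2]+.03],feed=.3)
claw.move_gripper(.082,20)
b=-.471; j=np.array([.486,.1222]); c=j+.029*np.array([np.cos(b),np.sin(b)])
p=[*c,.05]; Rm=best(p,b+np.pi/2); ctrl.movep(p,Rm); print(T())
ctrl.move_l([*c,.0],feed=.15)
h=ctrl.move_l([*c,-.055],feed=.025,guard=4); s=ctrl.sense(); print(h,s["tool_pos"],s["contact_force"],T(),s["finger_gap"])
E
```

```text
19.3083
True [ 0.51175118  0.10906109 -0.04428064] [-1.14806046  0.45990222  6.55176294] 21.375 0.08191313121992916
```

```bash
python3 - <<'E'
from rb import *
b=-.471; j=np.array([.486,.1222]); c=j+.029*np.array([np.cos(b),np.sin(b)])
z=-.0443+.006
ctrl.move_l([*c,z],feed=.05)
for g,dz in ((.064,.004),(.048,.003),(.028,.0)):
    claw.move_gripper(g,30); s=ctrl.sense(); print(g,s["finger_gap"],np.round(s["contact_force"],1),T())
    z+=dz
    if dz: ctrl.move_l([*c,z],feed=.05)
import cv2
cv2.imwrite("pics/s5.png",cams.camera("scene")[:,:,::-1])
E
python3 -c "
import cv2;b=cv2.imread('pics/s5.png')[120:270,240:420];cv2.imwrite('pics/s5c.png',cv2.resize(b,None,fx=4,fy=4))"
```

```text
0.064 0.06348553431342445 [-0.6 -0.8  2.1] 21.9833
0.048 0.048042033175957566 [ 0.1 -0.5  2.2] 22.5333
0.028 0.030849113489681498 [-0.6  0.2  4.6] 23.075
```

View pics/s5c.png

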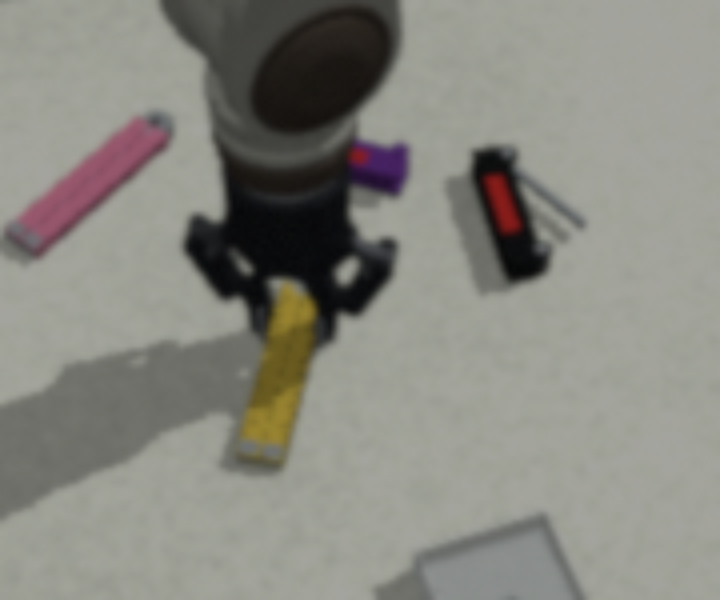

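```bash
python3 - <<'E'
from rb import *
from fit import *
b=-.471; u=np.array([np.cos(b),np.sin(b)]); j=np.array([.486,.1222]); c=j+.029*u
claw.move_gripper(.044,30); z=-.0313+.002
ctrl.move_l([*c,z],feed=.05)
c2=j+.0635*u
ctrl.move_l([*c2,z],feed=.12)
im=cams.camera("scene")[:,:,::-1].copy(); cv2.imwrite("pics/s6.png",im)
hsv=cv2.cvtColor(im,cv2.COLOR_BGR2HSV).astype(int); H,S,V=hsv[...,0],hsv[...,1],hsv[...,2]
for p in comps(im,(H>20)&(H<34)&(S>130)&(V>60)):
    c,d,t,w=line("scene",p,.012); 
    if d[0]<0:d=-d;t=(-t[1],-t[0])
    print(c,np.arctan2(d[1],d[0]),t,w,len(p), "far end",c+d*t[1], "lat",np.cross(u,c-j),"along j",u@(c+d*t[1]-j), u@(c+d*t[0]-j))
print(T())
cv2.imwrite("pics/s6c.png",cv2.resize(im[150:260,260:380],None,fx=5,fy=5))
t=cams.camera("top")[:,:,::-1]; cv2.imwrite("pics/t6.png",cv2.resize(t[170:280,270:420],None,fx=5,fy=5))
E
```

```text
[0.5537967  0.08594268] -0.4923934212176254 (np.float64(-0.04678287309893573), np.float64(0.042941662848474026)) 0.027445929811736377 325 far end [0.59163706 0.06564259] lat -0.0015448188992701964 along j 0.11979925174389497 0.0300952475076199
24.15<stdin>:13: DeprecationWarning: Arrays of 2-dimensional vectors are deprecated. Use arrays of 3-dimensional vectors instead. (deprecated in NumPy 2.0)
```

View pics/s6c.png

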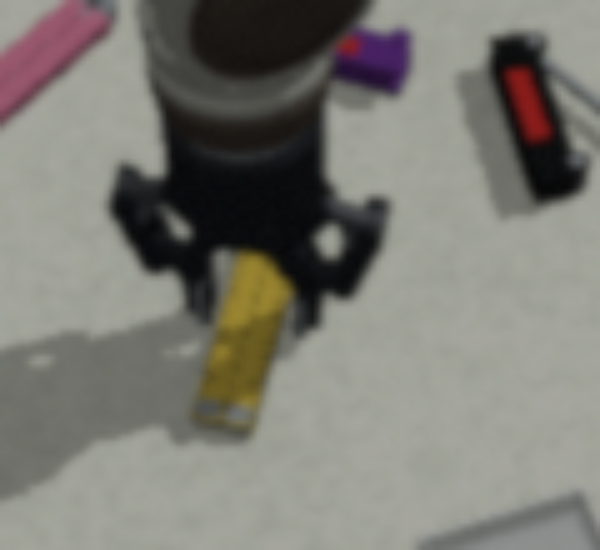

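View pics/t6.png

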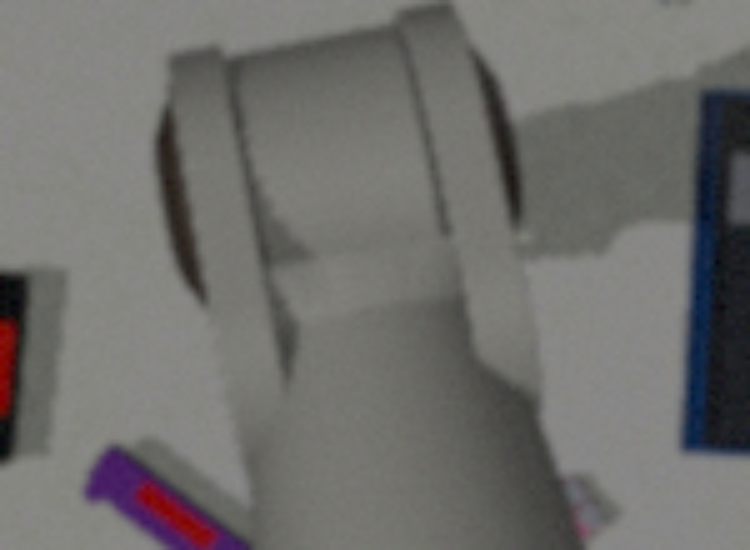

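```bash
python3 - <<'E'
from h import *
b=-.471; u=np.array([np.cos(b),np.sin(b)]); j=np.array([.486,.1222])
for px in ([304.6,234.6],[304.6,233.4],[305,231.5]):
    for z in (.012,0.006):
        w=unproj("scene",[px],z)[0,:2]; print(px,z,w,u@(w-j))
from ov import *
for s in (0,-.004,-.008,-.012):
    P=se2([*(j+u*(s+.0635)),b],rect(-.0635,.0765,-.016,.016)); print(s,((proj("scene",np.c_[P,np.full(4,.012)])+.5-[260,150])*5).round(0).tolist())
E
```

```text
[304.6, 234.6] 0.012 [0.60539828 0.05945339] 0.13487060322500066
[304.6, 234.6] 0.006 [0.60194183 0.06014448] 0.1314769055244794
[304.6, 233.4] 0.012 [0.6020759  0.06039935] 0.13148072602742988
[304.6, 233.4] 0.006 [0.59859499 0.0610974 ] 0.12806207128724031
[305, 231.5] 0.012 [0.59709141 0.06285864] 0.12592300280389795
[305, 231.5] 0.006 [0.5935738  0.06357479] 0.12246343085318094
0 [[248.0, 208.0], [195.0, 430.0], [259.0, 439.0], [306.0, 215.0]]
-0.004 [[249.0, 202.0], [197.0, 423.0], [260.0, 432.0], [308.0, 209.0]]
-0.008 [[250.0, 196.0], [199.0, 417.0], [262.0, 426.0], [309.0, 203.0]]
-0.012 [[252.0, 190.0], [200.0, 410.0], [263.0, 419.0], [310.0, 198.0]]
```

```bash
python3 - <<'E'
from rb import *
from ov import se2
import cv2
b=-.471; u=np.array([np.cos(b),np.sin(b)]); j=np.array([.486,.1222]); c=j+.0555*u
z=-.0285
ctrl.move_l([*c,z],feed=.1)
claw.move_gripper(.026,40); s=ctrl.sense(); print(s["finger_gap"],np.round(s["contact_force"],1),s["q"][5],T())
ctrl.move_l([*c,.08],feed=.2)
R0=np.array(ctrl.sense()["ee_rot"]); a0=np.arctan2(R0[1,1],R0[0,1])
t=se2(case,[[.047,0]])[0]
for d in (-1.187,1.955):
    q=kinematics.ik([*t,.08],R(a0+d)); print(d,q)
print(T())
ctrl.movep([*t,.08],R(a0+(case[2]-np.pi/2-b)))
print(ctrl.sense()["finger_gap"],T(),ctrl.sense()["tool_pos"],t)
cv2.imwrite("pics/s7.png",cams.camera("scene")[:,:,::-1])
cv2.imwrite("pics/t7.png",cams.camera("top")[:,:,::-1])
a=cv2.imread('pics/t7.png')[150:290,390:530];b=cv2.imread('pics/s7.png')[120:280,90:250]
cv2.imwrite('pics/c7.png',cv2.hconcat([cv2.resize(a,(400,400),interpolation=2),cv2.resize(b,(400,400),interpolation=2)]))
E
```

```text
0.029497657909757086 [-0.9  1.5  5.7] 0.6502659829403006 24.7167
-1.187 [-0.36080666  0.16155467  0.02891371  1.43815536  0.          1.29730881]
1.955 [-0.36080666  0.16155467  0.02891371  1.43815536  0.         -1.84469119]
25.4083
0.029551822017587923 26.575 [ 0.54880197 -0.2061421   0.07955572] [ 0.54882224 -0.20708384]
```

View pics/c7.png

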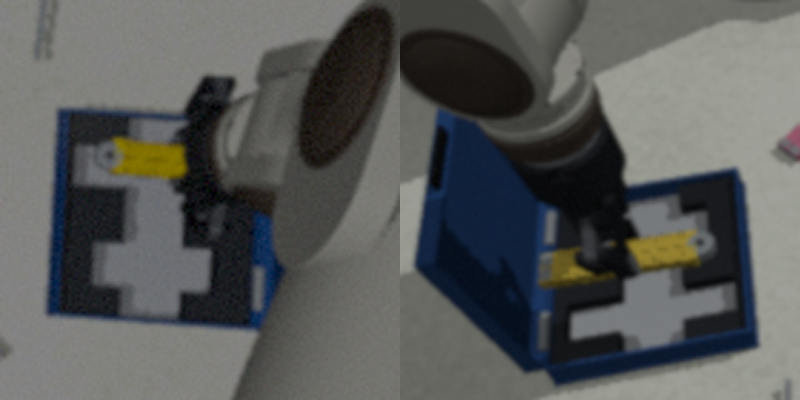

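```bash
python3 - <<'E'
from h import *; from est import *
from ov import se2
from scipy.optimize import least_squares
obs=np.array([[427.5,205],[211.2,217.2]])
r=least_squares(lambda p:np.r_[proj("top",[p])[0],proj("scene",[p])[0]]-obs.ravel(),[.5,-.2,.1]); print(r.x,r.fun)
for w in (unproj("top",obs[:1],.1205)[0],unproj("scene",obs[1:],.1205)[0],r.x):
    d=w[:2]-case[:2]; c,s=np.cos(case[2]),np.sin(case[2]); print(w,[c*d[0]+s*d[1],-s*d[0]+c*d[1]])
E
```

```text
[ 0.55634604 -0.14130741  0.11392838] [-0.57687572 -0.04836417 -0.50960302  0.00807388]
[ 0.55586969 -0.14112759  0.1205    ] [np.float64(0.048289833421180255), np.float64(0.06631914951847853)]
[ 0.56145073 -0.13923383  0.1205    ] [np.float64(0.05368521674940922), np.float64(0.06869068700699453)]
[ 0.55634604 -0.14130741  0.11392838] [np.float64(0.04878000662002724), np.float64(0.06618140056632046)]
```

```bash
python3 - <<'E'
from rb import *
from ov import se2
import cv2
t=se2(case,[[.0465,-.0025]])[0]
ctrl.move_l([*t,.08],feed=.1)
ctrl.move_l([*t,.012],feed=.15)
h=ctrl.move_l([*t,-.0205],feed=.03,guard=6); s=ctrl.sense(); print(h,s["tool_pos"],np.round(s["contact_force"],1),s["finger_gap"],T())
cv2.imwrite("pics/s8.png",cams.camera("scene")[:,:,::-1])
b=cv2.imread('pics/s8.png')[150:280,130:260]
cv2.imwrite('pics/c8.png',cv2.resize(b,(520,520),interpolation=2))
E
```

```text
True [ 0.54785317 -0.20945149 -0.01988287] [-0.2  0.4  4.4] 0.029335666745956817 28.5333
```

View pics/c8.png

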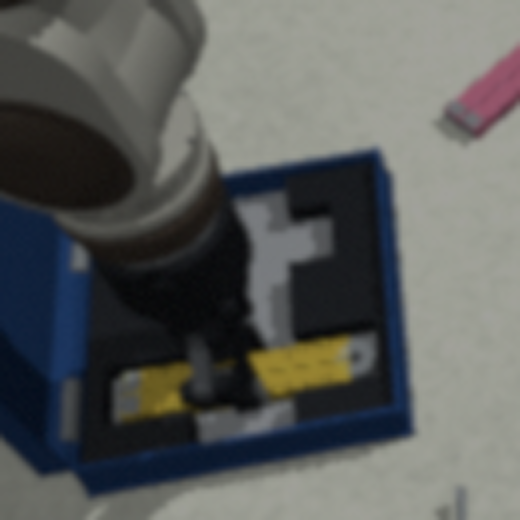

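```bash
python3 - <<'E'
from rb import *
from ov import se2
import cv2
claw.move_gripper(.05,20); p=ctrl.sense()["tool_pos"]
ctrl.move_l([p[0],p[1],.10],feed=.25)
ctrl.move_l([p[0],p[1]+.1,.12],feed=.35)
c=se2(key,[[-.004,.012]])[0]
Rm=best([*c,.04],key[2]+np.pi/2); ctrl.movep([*c,.06],Rm); claw.move_gripper(.076,20)
print(T())
ctrl.move_l([*c,.0],feed=.2)
h=ctrl.move_l([*c,-.0363],feed=.08,guard=5); s=ctrl.sense(); print(h,s["tool_pos"],np.round(s["contact_force"],1),s["finger_gap"],T())
cv2.imwrite("pics/s9.png",cams.camera("scene")[:,:,::-1])
b=cv2.imread('pics/s9.png')[110:240,280:440]
cv2.imwrite('pics/c9.png',cv2.resize(b,None,fx=4,fy=4,interpolation=2))
b=cv2.imread('pics/s9.png')[150:280,130:260]
cv2.imwrite('pics/c10.png',cv2.resize(b,None,fx=4,fy=4,interpolation=2))
E
```

```text
31.8917
False [ 0.46371622  0.2912989  -0.03648027] [0.4 0.6 0. ] 0.07563702854197767 32.9417
```

View pics/c9.png

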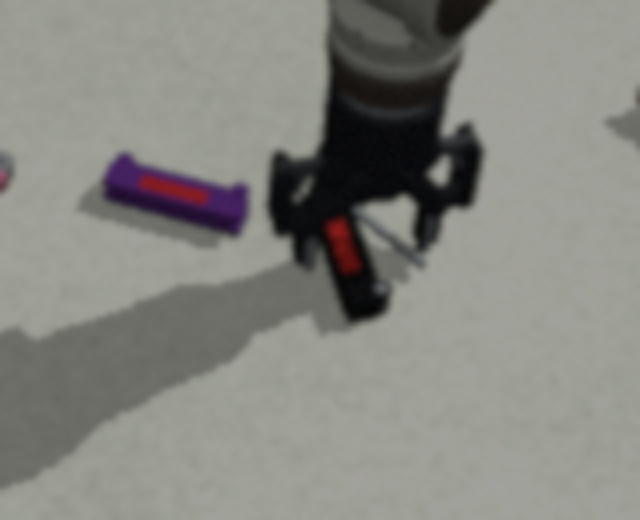

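View pics/c10.png

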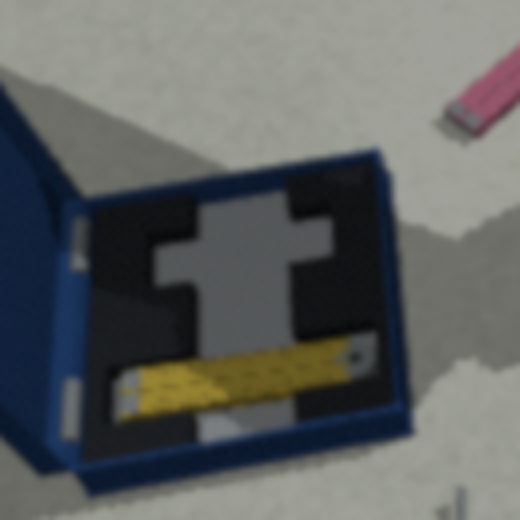

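```bash
python3 - <<'E'
from rb import *
from ov import se2
import cv2
c=se2(key,[[-.004,.012]])[0]
for g,z in ((.060,-.0318),(.044,-.026),(.022,None)):
    claw.move_gripper(g,40); s=ctrl.sense(); print(g,s["finger_gap"],np.round(s["contact_force"],1),T())
    if z: ctrl.move_l([*c,z],feed=.05)
cv2.imwrite("pics/s11.png",cams.camera("scene")[:,:,::-1])
b=cv2.imread('pics/s11.png')[110:240,280:440]
cv2.imwrite('pics/c11.png',cv2.resize(b,None,fx=4,fy=4,interpolation=2))
E
```

```text
0.06 0.05975903118631587 [-0.8 -0.1  0.6] 33.3
0.044 0.04407117600520497 [-0.2 -2.2  1.7] 33.85
0.022 0.026521743601886496 [-0.9 -3.2  5.1] 34.4083
```

View pics/c11.png

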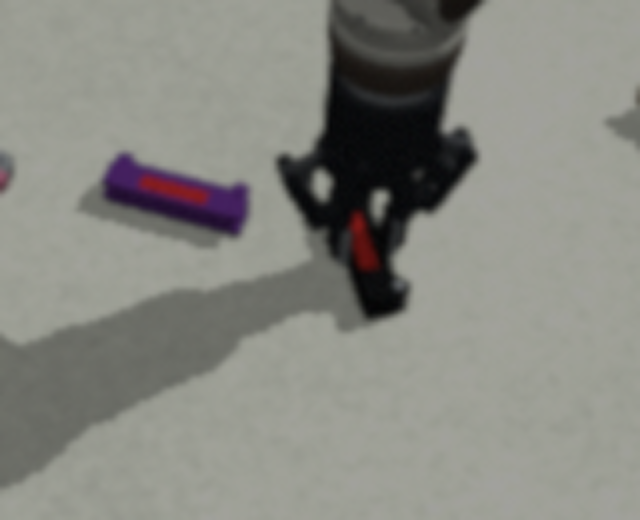

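```bash
python3 - <<'E'
from rb import *
from ov import se2
import cv2
p=ctrl.sense()["tool_pos"]
ctrl.move_l([p[0],p[1],.08],feed=.2)
R0=np.array(ctrl.sense()["ee_rot"]); a0=np.arctan2(R0[1,1],R0[0,1])
t=se2(case,[[-.0495,.004]])[0]; d=case[2]-np.pi/2-key[2]
for k in (0,np.pi): print(kinematics.ik([*t,.08],R(a0+d+k)))
ctrl.movep([*t,.08],R(a0+d))
s=ctrl.sense();print(s["finger_gap"],T(),s["tool_pos"],t)
cv2.imwrite("pics/s12.png",cams.camera("scene")[:,:,::-1])
cv2.imwrite("pics/t12.png",cams.camera("top")[:,:,::-1])
a=cv2.imread('pics/t12.png')[150:290,390:530];b=cv2.imread('pics/s12.png')[120:280,90:250]
cv2.imwrite('pics/c12.png',cv2.hconcat([cv2.resize(a,(400,400),interpolation=2),cv2.resize(b,(400,400),interpolation=2)]))
E
```

```text
[-0.40592872 -0.06095825 -0.2026384   1.42911618  0.          1.25183778]
[-0.40592872 -0.06095825 -0.2026384   1.42911618  0.         -1.88975488]
0.026614190341177863 36.9083 [ 0.45334292 -0.19404104  0.07989884] [ 0.45303478 -0.19471406]
```

View pics/c12.png

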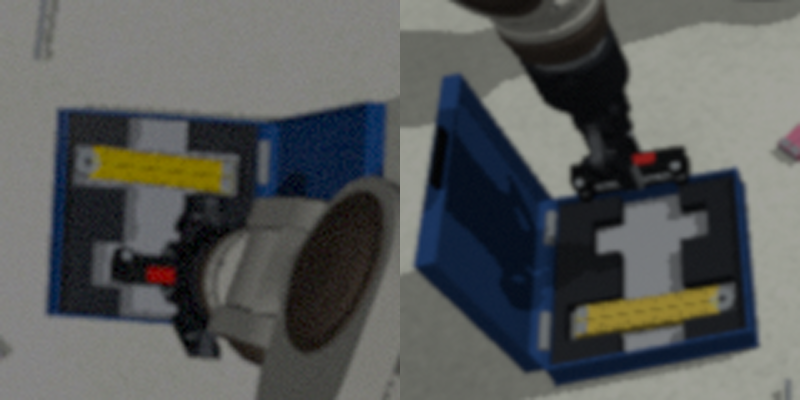

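```bash
python3 - <<'E'
from h import *; from est import *
a=cv2.imread('pics/s12.png')[165:215,150:220]; cv2.imwrite('pics/c13.png',np.clip(1.6*cv2.resize(a,None,fx=10,fy=10,interpolation=2),0,255).astype(np.uint8))
def cf(w):
    d=w[:2]-case[:2]; c,s=np.cos(case[2]),np.sin(case[2]); return np.array([c*d[0]+s*d[1],-s*d[0]+c*d[1]])
def pc(x,y,z):
    c,s=np.cos(case[2]),np.sin(case[2]); w=[case[0]+c*x-s*y,case[1]+s*x+c*y,z]; return (proj("scene",[w])[0]+.5-[150,165])*10
for y in (-.044,.044): print("ear",pc(-.038,y,.128),"end",pc(-.048,y*53/44,.128))
print(cf(unproj("scene",[[182.2,190.4]],.128)[0]))
E
```

```text
ear [ 96.48036012 275.0687273 ] end [ 57.86515076 248.32151447]
ear [482.33090638 208.24633153] end [519.71764185 168.79666246]
[-0.03088578  0.00826989]
```

View pics/c13.png

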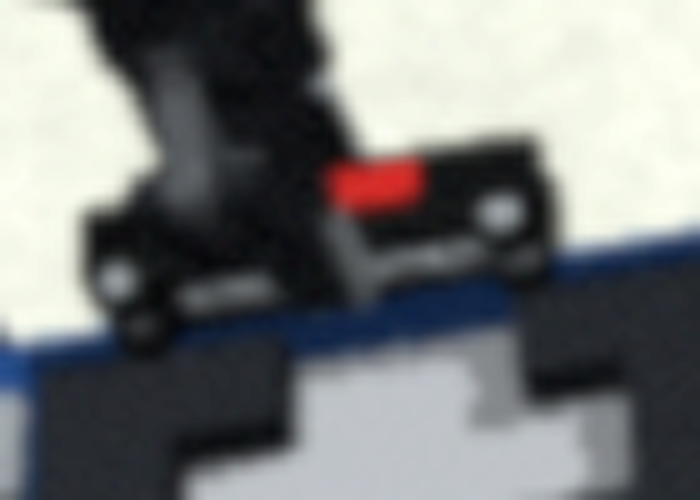

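```bash
python3 - <<'E'
from rb import *
from ov import se2
import cv2
t=se2(case,[[-.050,.000]])[0]
ctrl.move_l([*t,.08],feed=.1)
ctrl.move_l([*t,.014],feed=.15)
h=ctrl.move_l([*t,-.0185],feed=.03,guard=6); s=ctrl.sense(); print(h,s["tool_pos"],np.round(s["contact_force"],1),s["finger_gap"],T())
cv2.imwrite("pics/s14.png",cams.camera("scene")[:,:,::-1])
b=cv2.imread('pics/s14.png')[150:280,130:260]
cv2.imwrite('pics/c14.png',cv2.resize(b,None,fx=4,fy=4,interpolation=2))
E
```

```text
True [ 0.4518722  -0.19855146 -0.01751518] [-0.7 -0.5  4. ] 0.026742517944045332 38.8333
```

View pics/c14.png

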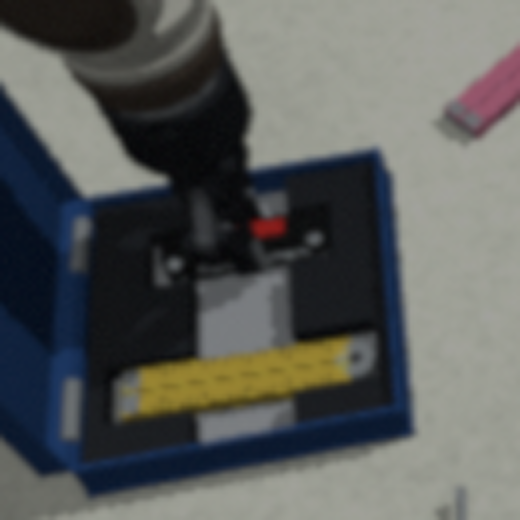

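```bash
python3 - <<'E'
from rb import *
import cv2
from ov import *
claw.move_gripper(.045,20); p=ctrl.sense()["tool_pos"]
ctrl.move_l([p[0],p[1],.10],feed=.25)
ctrl.move_l([p[0]-.05,p[1]+.14,.16],feed=.35); print(T())
cv2.imwrite("pics/s15.png",cams.camera("scene")[:,:,::-1]); cv2.imwrite("pics/t15.png",cams.camera("top")[:,:,::-1])
rr=[*se2(case,[[.047,0]])[0],case[2]-np.pi/2]; kk=[*se2(case,[[-.048,0]])[0],case[2]-np.pi/2]
def M():
    out=[(se2(case,rect(-.1,.1,-.095,.095)),.034,(0,255,255)),(se2(rr,rect(-.0635,.0765,-.016,.016)),.020,(255,0,255)),(se2(kk,rect(-.053,.053,-.016,.011)),.030,(255,255,0))]
    return out
draw("pics/t15.png","top",M(),(395,170,140,110),5,"pics/o15t.png")
draw("pics/s15.png","scene",M(),(95,130,150,150),4,"pics/o15s.png")
E
```

```text
40.4333
```

View pics/o15t.png

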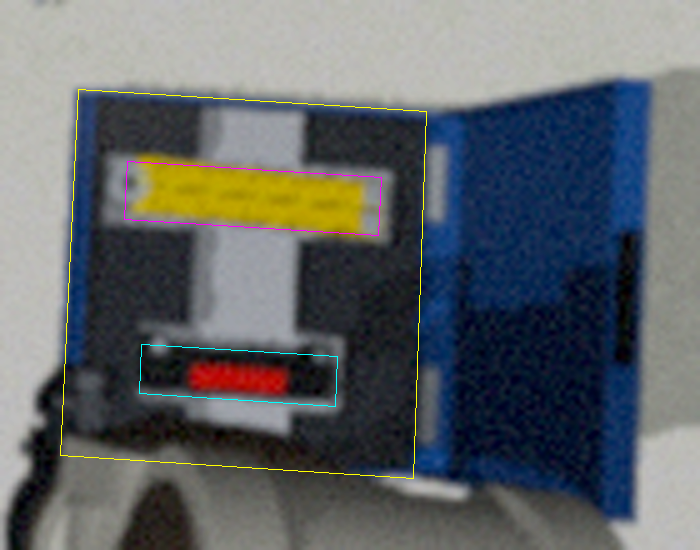

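View pics/o15s.png

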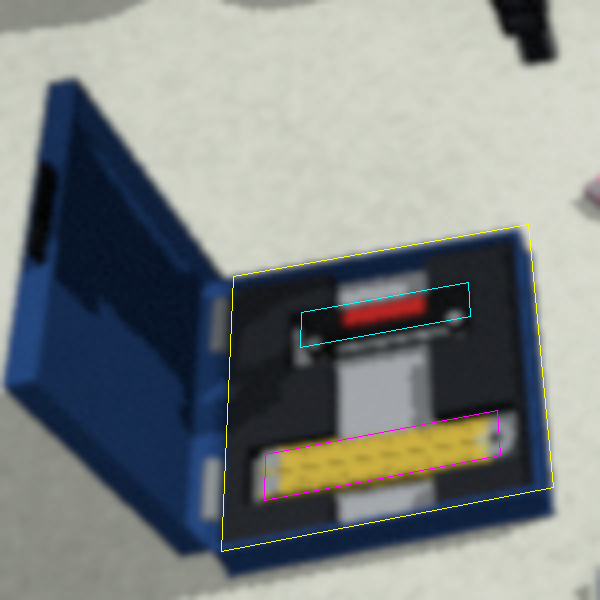

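```bash
python3 - <<'E'
from rb import *
from lid import lidpt
from ov import se2
D=.030
v=np.array([-np.sin(case[2]),np.cos(case[2])])
def P(phi,over=.0):
    p=lidpt(0,.175,.016,phi); n=np.array([-np.sin(phi),np.cos(phi)])
    p[:2]+=v*(-.011-over*n[0]); p[2]+=-D-over*n[1]; return p
back=se2(case,[[0,-.195]])[0]
claw.move_gripper(0)
p=ctrl.sense()["tool_pos"]
ctrl.move_l([p[0],p[1],.29],feed=.4)
q=[*back,.29]; Rm=best(q,case[2])
print([kinematics.ik(list(x),Rm) is not None for x in (q,[*back,P(1.7)[2]],*[P(f) for f in np.arange(1.7,-.1,-.2)])])
mid=se2(case,[[0,.02]])[0]
ctrl.movep([*mid,.29],Rm); ctrl.move_l(q,feed=.35); print(T(),ctrl.sense()["tool_pos"])
r=ctrl.move_l([*back,P(1.7)[2]],feed=.25,guard=8); print(r,T(),np.round(ctrl.sense()["contact_force"],1))
import cv2
cv2.imwrite("pics/s16.png",cams.camera("scene")[:,:,::-1])
E
```

```text
[True, True, True, True, True, True, True, True, True, True, True]
42.9833 [ 0.48494498 -0.39646731  0.29042053]
False 43.5917 [0.4 0.2 0.6]
```

View pics/s16.png

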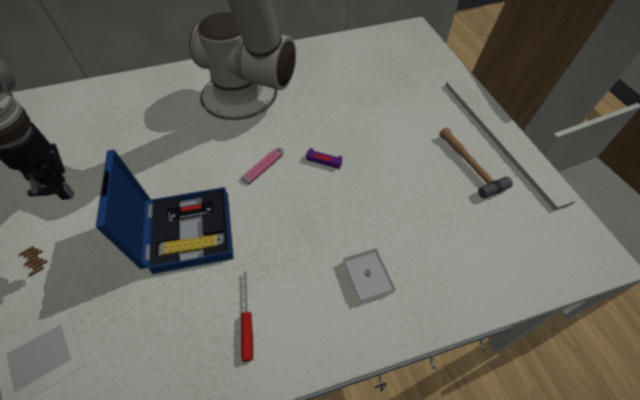

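Gripper tip (70,192) is behind the open lid, both tools in their recesses. Now push the lid along its arc.

```bash
python3 - <<'E'
from rb import *
from lid import lidpt
D=.030
v=np.array([-np.sin(case[2]),np.cos(case[2])])
def P(phi,over=.002):
    p=lidpt(0,.175,.016,phi); n=np.array([-np.sin(phi),np.cos(phi)])
    p[:2]+=v*(-.011-over*n[0]); p[2]+=-D-over*n[1]; return p
for f in np.arange(1.65,.05,-.2):
    r=ctrl.move_l(list(P(f)),feed=.14,guard=25); print(round(f,2),r,np.round(ctrl.sense()["contact_force"],1),T())
    if r: break
else:
    r=ctrl.move_l(list(P(0,.010)),feed=.05,guard=14); s=ctrl.sense(); print(r,np.round(s["contact_force"],1),s["tool_pos"],P(0,0),T())
import cv2
cv2.imwrite("pics/s17.png",cams.camera("scene")[:,:,::-1])
E
```

```text
1.65 False [ 0.8  0.8 -0.8] 44.225
1.45 False [-0.   0.3 -0.4] 44.625
1.25 False [-0.2  0.1 -0. ] 45.025
1.05 False [-0.5 -0.4  0.1] 45.425
0.85 False [-0.3 -0.5 -0. ] 45.825
0.65 False [ 0.6  0.2 -0.1] 46.225
0.45 False [ 0.6 -1.6  0.6] 46.625
0.25 False [ 0.1 -0.4 -0.3] 47.025
True [-2.3  0.3 10.1] [ 0.50769607 -0.13567087  0.01743163] [ 0.50799543 -0.13426097  0.02      ] 47.8583
```

View pics/s17.png

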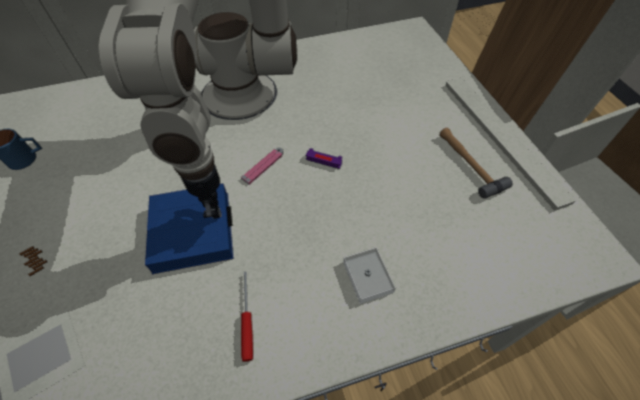

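```bash
python3 - <<'E'
from rb import *
import cv2
from lid import *
p=ctrl.sense()["tool_pos"]
r=ctrl.move_l([p[0],p[1],p[2]-.006],feed=.03,guard=12); s=ctrl.sense(); print(r,np.round(s["contact_force"],1),s["tool_pos"])
ctrl.move_l([p[0],p[1],.14],feed=.25)
ctrl.move_l([p[0]-.1,p[1]+.15,.2],feed=.4); ctrl.wait(.3); print(T())
for n,roi,f in (("top",(395,165,110,115),5),("scene",(130,170,120,115),5)):
    cv2.imwrite(f"pics/{n}18.png",cams.camera(n)[:,:,::-1])
    L=[]
    for phi,c in ((0,(0,255,0)),(.05,(0,0,255))):
        P=[lidpt(x,r_,.016,phi) for x,r_ in((-.1,0),(.1,0),(.1,.19),(-.1,.19))]
        L.append((P,c))
    im=cv2.imread(f"pics/{n}18.png");x,y,w,h=roi
    b=np.clip(1.4*cv2.resize(im[y:y+h,x:x+w],None,fx=f,fy=f,interpolation=2),0,255).astype(np.uint8)
    for P,c in L: cv2.polylines(b,[np.round((proj(n,P)+.5-[x,y])*f).astype(int)],True,c,1)
    cv2.imwrite(f"pics/o18{n}.png",b)
E
```

```text
True [-4.8  0.6 12.8] [ 0.50797305 -0.13572088  0.01739363]
49.6833
```

View pics/o18top.png

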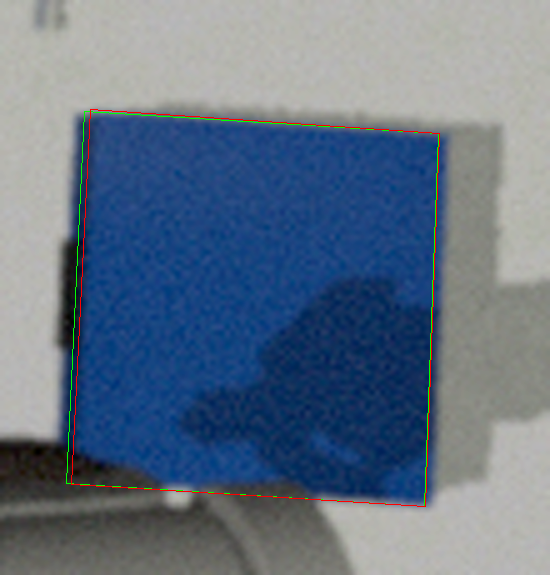

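View pics/o18scene.png

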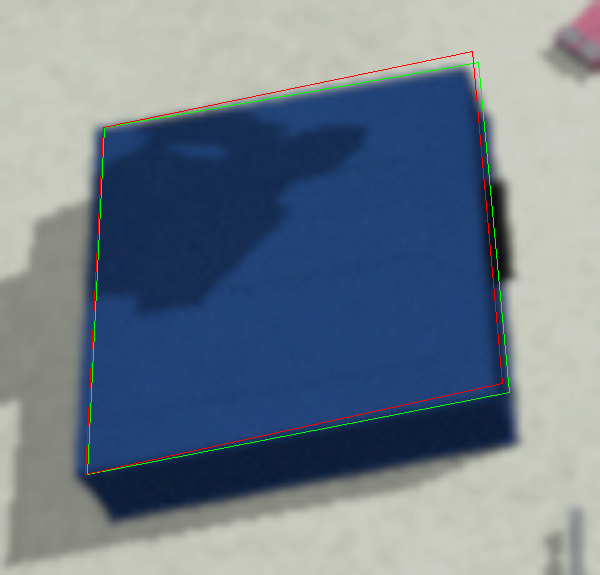

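```bash
python3 - <<'E'
from rb import *
job.close_job(); print(T())
E
```

```text
the job is handed in; nothing more can be done
the job is handed in; nothing more can be done
```

I folded both tools, laid each on its recess floor and closed the lid. I handed the job in at about 49.7 s of the 72 s limit; there is no verdict yet.

**Last checks**
- **Folding:** finger gap with the rule gripped was 29.5 mm and with the key set 26.6 mm. Both are about 2.5 mm under the nominal 32 and 29 mm.
- **Placing:** both tools touched the floor at the expected height. The overlays in both pictures had them within a few mm of the recess centres. The rule looked about 0.03 rad askew, well inside 0.12.
- **Lid:** it stopped twice at the same height under about 10 N. The outline for fully shut matches both pictures, and the 0.05 rad outline does not.
- **Bystanders:** the mallet, screwdriver and tray look unmoved in the pictures. I did not measure them.

**Things that went wrong or disagreed**
- **Lid knocked:** my first swing knocked the lid down to about 0.57 rad, because I had not planned a path around it. I pushed it back open, which took two tries, before placing anything.
- **Fingertip offset:** the fingertips sit about 30 mm short of the stated TCP. My first table touches found nothing, and the first lid push passed over the lid. I worked out the offset from the cameras and a table touch, and used it from then on.
- **Slips while folding:** the rule slid about 8 mm and the key set about 4 mm along the jaws. I corrected both before lowering them.

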